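# Set a light-stand leg to its length mark and squeeze the cam lever shut

### The job

Push the spring-loaded leg of the work-light stand onto its tube until the mouth of its collar just reaches the near edge of the dark tape mark, and only then, with the leg held there, squeeze the cam lever fully shut against the leg. Finish while still holding: the program ends with the gripper keeping the leg at the mark and the lever pressed shut, because the cam is not yet tightened and both spring back if let go. Do not disturb the screwdriver, tape roll and jar on the board.

Things in the scene. Friction and masses are not known exactly. Their poses are not given: they have to be found in the camera images.
- stand: Fixed wooden board 300 x 520 mm, 18 mm thick, on the bench. Origin: on the bench under the collar's mouth at the start. y runs along the leg to its foot; z up; leg and mark frames are parallel. Two saddles (70 mm wide, tops at 84 mm, y = -118 to -152 and -208 to -242 mm) hold a round 18 mm tube along y, axis 70 mm above the bench. Rest under the leg at y = 125 to 145, top at 56 mm.
- leg: Leg that slides on the tube along its y only, up to 90 mm towards -y; a spring pushes it out to its start. Origin: on the tube's axis (70 mm above the bench) at the collar's mouth, the end facing the mark; y points to the foot. Black collar 34 mm wide, 36 high, y = 0 to 34. Square 26 mm aluminium sleeve to y = 205, then a rubber foot. Yields to a push of about 7 N, plus 0.5 N per 10 mm.
- wings (a point): Point of the leg on its axis, level with the wings' foot-side faces (y = 32 mm of the leg). The two finger wings stick out of the collar to x = -52 and +52 mm, y = 20 to 32, 32 mm high. Fingers that straddle the sleeve right behind them (on the foot side) can push the leg towards -y by these faces.
- mark: Length mark: a wrap of dark tape 7 mm wide on the tube, 25 to 70 mm from the collar's mouth at the start. Origin: on the axis at the tape's near edge, facing the collar's mouth. The leg is at the mark when the mouth is level with this edge: the origins of leg and mark coincide. The tape gives no stop.
- lever (a joint): Cam lever's angle, rad: 0 shut (parallel to the sleeve), 0.4 to 0.52 at the start, growing as its tip swings out to the leg's +x. Shut, it lies beside the sleeve at x = 15 to 23 mm: sleeve and lever together span x = -13 to 23 mm. A gripper opened 80 mm or more at x = 5, right behind the wings, straddles sleeve and open lever. A spring (0.14 Nm, friction 0.05) reopens it if let go.
- lever_tip (a point): Point near the free end of the cam lever, on its centre line, 86 mm from its pin. The lever is a grey bar 8 mm thick, 22 mm high, about 98 mm long, at the axis height, carried by the leg; its vertical pin is at x = 19, y = 26 mm of the leg's frame and it runs from there towards the foot.
- screwdriver: Loose screwdriver lying on the board on the leg's -x side, roughly along y; origin under its middle. Leave alone.
- tape_roll: Loose roll of tape, 72 mm across, 25 mm high, lying on the board on the +x side near the saddles; origin at the centre of its underside. Leave alone.
- jar: Loose small amber jar with screw lid, 48 mm across, 55 mm high, standing on the board on the +x side near the foot; origin at the centre of its underside. Leave alone.

How it is judged (in metres and radians):
On the way:
1. the leg is held with the collar's mouth at the mark, the lever still open (y of leg in the frame of mark between -0.005 and 0.005 m and value of joint lever above 0.25 rad and contact force between the fingers and leg above 2 N), for 0.3 s.
At the end, for the whole second after the job is handed in: The collar's mouth is within 5 mm of the tape's near edge, the lever within 0.06 rad of shut, the fingers press on leg and lever with more than 5 N, the leg is at rest, and screwdriver, tape roll and jar are within 30 mm of where they were (y of leg in the frame of mark between -0.005 and 0.005 m and value of joint lever below 0.06 rad and contact force between the fingers and leg above 5 N and linear speed of leg below 0.01 m/s and distance of each of screwdriver, tape_roll, jar from where it was at the start of the episode below 0.03 m); the arm keeps its last pose, push and grip.
It fails at once if the lever was shut while the leg was off the mark (lever under 0.15 rad, mouth more than 10 mm from the mark) (value of joint lever below 0.15 rad and not (y of leg in the frame of mark between -0.01 and 0.01 m)).
It fails at once if the screwdriver was disturbed (moved more than 30 mm) (distance of screwdriver from where it was at the start of the episode above 0.03 m).
It fails at once if the tape roll was disturbed (moved more than 30 mm) (distance of tape_roll from where it was at the start of the episode above 0.03 m).
It fails at once if the jar was disturbed (moved more than 30 mm) (distance of jar from where it was at the start of the episode above 0.03 m).
It also fails if it takes over 35 s, if anything falls off the work surface, if the arm or the gripper's body presses on something with over 40 N, if the wrist force passes 120 N, or if a joint passes its speed limit or range.

### The arm

A 7-joint arm with a two-finger parallel gripper is mounted at the origin on the work surface. World frame = base frame: x ahead of the robot, y to its left, z up, the work surface at z = 0. Lengths are in m, angles in degrees, forces in N, time in s.
With the tool pointing down it reaches from about 0.4 to 0.85 m from the base axis. Payload 4.5 kg.
Tool frame: the origin (TCP) lies midway between the tips of the shut fingers; the grasp point (between the pads) lies 19 mm behind it; z points along the fingers, y is the line along which they close (so a half turn about z gives the same grasp; the last joint's range is limited). The gripper opens to 88 mm and grips with 3 to 60 N. Pads are 18 mm wide; open, the fingers measure 123 mm over their backs; the gripper's body (75 mm by 187 mm) begins 45 mm behind the grasp point.
Start: joints at [-71.459, 39.483, -11.15, 89.685, 9.013, 51.709, -12.324], TCP at [0.179, 0.599, 0.239] pointing down, gripper open.
Joint ranges: [-172.22, 172.22], [-26.19, 119.32], [-84.43, 86.54], [7.71, 146.69], [-57.33, 237.33], [2.42, 119.75], [-152.13, 152.13]. Speed limits (degrees/s): [147.25, 147.25, 180, 180, 180, 180, 180].

### API

Orientations are given as [roll, pitch, yaw] about the fixed x, y, z axes, in that order (R = Rz(yaw) Ry(pitch) Rx(roll)).
In Python, from station import get_obs, read_camera, close_job gives the robot as it stands.
- The arm moves only by the shell command python3 -m handwheel 'ROWS' [FORCE]. ROWS is JSON, a list of rows, each an object of numbers: "hand": the closure, from 0 (fully open) to 1 (shut); "x", "y", "z": the shift along the tool's x, y, z scaled (see below); "rx", "ry", "rz": the turn, a rotation vector about the tool's x, y, z scaled (see below). In form: [{"hand": .., "x": .., "y": .., "z": .., "rx": .., "ry": .., "rz": ..}, ...]. A call has 1 to 10 rows; each row is the pose to reach, as a shift and turn from the pose commanded when the call began, along the tool's axes at that moment; what a row does not reach only later rows make up. The controller multiplies each number of a shift by 300 mm and each number of a turn by 60 degrees. A row lasts 1/10 s, in which the tool goes at most 50 mm and 8.59 degrees, less where a joint would pass 70% of its speed; a pose out of reach is approached as far as the arm can. A call with a number of a shift or a turn outside -1 to 1 is refused whole. A call with a gripper value outside its range is refused whole. The fingers move at their own pace and stop on an object; FORCE is the grip in N (left out, the last holds). Time passes only in rows, so rows that repeat a pose let the fingers close. It gives the time, the measured TCP pose, the force, the opening and the grip force at its end, in the units of the state.
- get_obs(): the state, without advancing time (a new reading comes with each control period).
- read_camera(name): name is "side" or "top"; returns a dict with "color" (480x640x3 uint8, red, green, blue), "intrinsics" (3x3 intrinsics, pixels), "R" (3x3) and "t" (3): a world point X has camera coordinates R X + t. Camera axes: x right, y down, z forward; pixel columns grow to the right and rows downward; lengths in m; the calibration is good to about 2 mm. A picture is of the moment at which its call begins. There is no depth.
- close_job(): hands the job in; it is judged then, once.
The state is a dict: "t": time; "q": joint angles; "joint_velocities": joint speeds; "effort": joint torques, N m; "position": TCP position; "orientation": TCP orientation; "wrist_force": force on the tool from outside, world axes, zero at the start; "ft_torque": the same for the moment, N m; "grip_width": opening from 0.0 (shut) to 1.0 (fully open); "grasp_force": force on a finger pad.
Only numpy, scipy, OpenCV 4.12 (cv2) and the standard library are available. Lean on these libraries where they do the work, as an engineer would, in place of code of your own. Each camera call takes 0.05 s, during which the arm holds its last target. There are 200 camera calls.

## Working session

There is one attempt and no reset: what is moved stays moved. The work goes in short steps, Python scripts to look and compute and a shell command to move; the robot and the scene stay as the last step left them, time stands still between calls to the robot, and variables do not carry over. Pictures are saved under pics/ and viewed, at most 10 in all, crops included, and the job is handed in when it is done.

```bash
mkdir -p pics; ls
python3 - <<'E'
from station import *
import cv2
o=get_obs(); print(o)
for n in("top","side"):
    c=read_camera(n); cv2.imwrite(f"pics/{n}0.png",c["color"][:,:,::-1]); print(n,c["intrinsics"],c["R"],c["t"])
E
```

```text
pics
{'t': 0.0, 'q': array([-71.45718199,  39.53310599, -11.14320167,  89.74516026,
         9.01340872,  51.71014323, -12.32563807]), 'joint_velocities': array([-0.00028303, -0.04123572,  0.03517247, -0.12931436,  0.01010279,
        0.00502272, -0.03465688]), 'effort': array([ 2.03824038e-04, -5.27555537e+01, -1.26663040e+00, -1.53424484e+01,
       -5.25678496e-02,  6.66270062e-03,  1.61284911e-04]), 'position': array([0.17850455, 0.59829867, 0.23790883]), 'orientation': array([-1.79893870e+02,  9.50566399e-03,  1.63396569e+02]), 'wrist_force': array([ 0.39885527,  0.36055194, -0.51145193]), 'ft_torque': array([ 0.01452785, -0.01135222, -0.03012272]), 'grasp_force': 0.0, 'grip_width': 1.002320115012528}
top [[486.6252077    0.         323.05097279]
 [  0.         486.6252077  236.87497658]
 [  0.           0.           1.        ]] [[ 0.02377147 -0.99914446  0.03384186]
 [-0.98966374 -0.02830767 -0.14058575]
 [ 0.14142345 -0.03015013 -0.98948996]] [0.01847187 0.6109848  0.65717218]
side [[463.82948442   0.         316.99330413]
 [  0.         463.82948442 236.14008369]
 [  0.           0.           1.        ]] [[-0.86907815 -0.49442372  0.01575962]
 [-0.34122382  0.57611499 -0.74273672]
 [ 0.3581473  -0.6508738  -0.66939809]] [0.56407636 0.23329963 0.52132905]
```

View pics/top0.png

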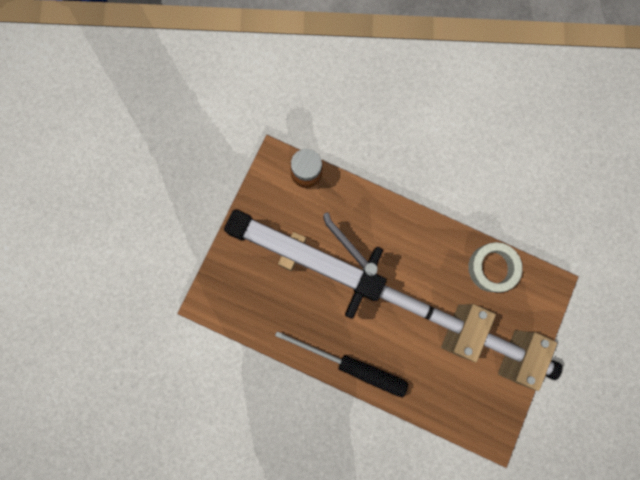

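View pics/side0.png

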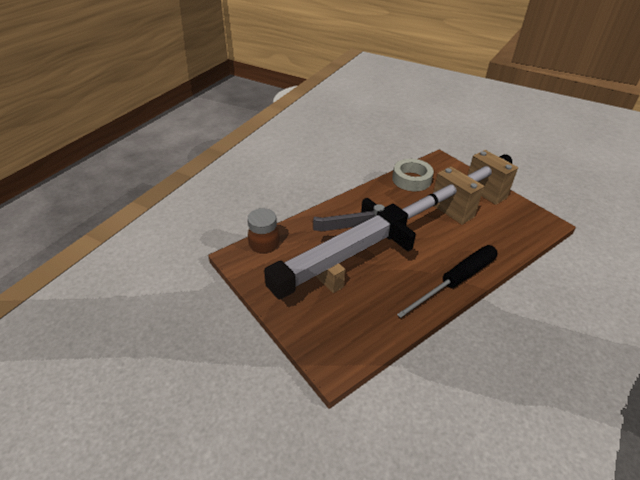

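The top view shows the collar near (372,285), the tape at about (430,312), the foot at (238,224), the lever tip at (327,217) and its pin at (371,269). The jar is at (307,167), the roll at (496,267) and the screwdriver around (345,362). The side view agrees with this layout.

```bash
cat > h.py <<'E'
import numpy as np,cv2
from station import *
def ray(c,px,z):
    px=np.atleast_2d(px).astype(float)
    d=np.c_[px,np.ones(len(px))]@np.linalg.inv(c["intrinsics"]).T@c["R"]
    C=-c["R"].T@c["t"]; return C+d*((z-C[2])/d[:,2])[:,None]
def proj(c,X):
    p=(np.atleast_2d(X)@c["R"].T+c["t"])@c["intrinsics"].T; return p[:,:2]/p[:,2:]
E
python3 - <<'E'
from h import *
for n in("top","side"):
    c=read_camera(n); im=c["color"]; print(n,"cam",-c["R"].T@c["t"])
    hsv=cv2.cvtColor(im,cv2.COLOR_RGB2HSV)
    if n=="top":
        P=lambda u,z:ray(c,u,z)[0].round(4)
        for k,u,z in[("foot",(238,224),.083),("collar",(371,286),.088),("mouth",(384,291),.088),("tape",(427,311),.079),("tip",(328,219),.081),("pin",(371,269),.085),("jar",(307,161),.073),("roll",(496,267),.043),("drv1",(278,334),.03),("drv2",(407,388),.03),("saddle",(462,330),.084),("tubeend",(556,370),.07)]: print(k,P(u,z))
        B=ray(c,[(266,135),(578,277),(507,467),(179,313)],.018); print("board",B.round(3),np.linalg.norm(np.diff(B,axis=0),axis=1))
        m=((hsv[...,1]<50)&(hsv[...,2]>110)).astype(np.uint8)
        roi=np.zeros_like(m); cv2.fillConvexPoly(roi,np.array([(245,205),(375,260),(365,295),(240,245)]),1)
        ys,xs=np.nonzero(m&roi); W=ray(c,np.c_[xs,ys],.083)
        vx,vy,x0,y0=cv2.fitLine(W[:,:2].astype(np.float32),cv2.DIST_HUBER,0,.01,.01).ravel(); print("sleeve line",vx,vy,x0,y0,np.degrees(np.arctan2(vy,vx)))
        r=(W[:,:2]-[x0,y0])@[-vy,vx]; print("halfwidth",np.percentile(r,[2,98]))
    crop=im[190:390,220:490] if n=="top" else im[170:310,300:500]
    cv2.imwrite(f"pics/{n}c.png",cv2.resize(crop[:, :][:, :],None,fx=2.9 if n=="top" else 4,fy=2.9 if n=="top" else 4,interpolation=cv2.INTER_CUBIC)[:,:,::-1])
E
```

```text
top cam [0.51129084 0.05556545 0.73553591]
foot [0.6188 0.1511 0.083 ]
collar [ 0.5397 -0.0295  0.088 ]
mouth [ 0.5335 -0.0469  0.088 ]
tape [ 0.5085 -0.1066  0.079 ]
tip [0.6297 0.0294 0.081 ]
pin [ 0.5625 -0.0297  0.085 ]
jar [0.713  0.0605 0.073 ]
roll [ 0.5735 -0.2162  0.043 ]
drv1 [0.471  0.0948 0.03  ]
drv2 [ 0.4002 -0.0896  0.03  ]
saddle [ 0.4846 -0.1521  0.084 ]
tubeend [ 0.4337 -0.284   0.07  ]
board [[ 0.769  0.125  0.018]
 [ 0.564 -0.35   0.018]
 [ 0.293 -0.234  0.018]
 [ 0.497  0.239  0.018]] [0.51705326 0.294937   0.51534202]
sleeve line 0.37029642 0.92891365 0.58476174 0.071071796 68.2661
halfwidth [-0.0192454   0.01423168]
side cam [0.38312124 0.48380474 0.51336725]
```

View pics/topc.png

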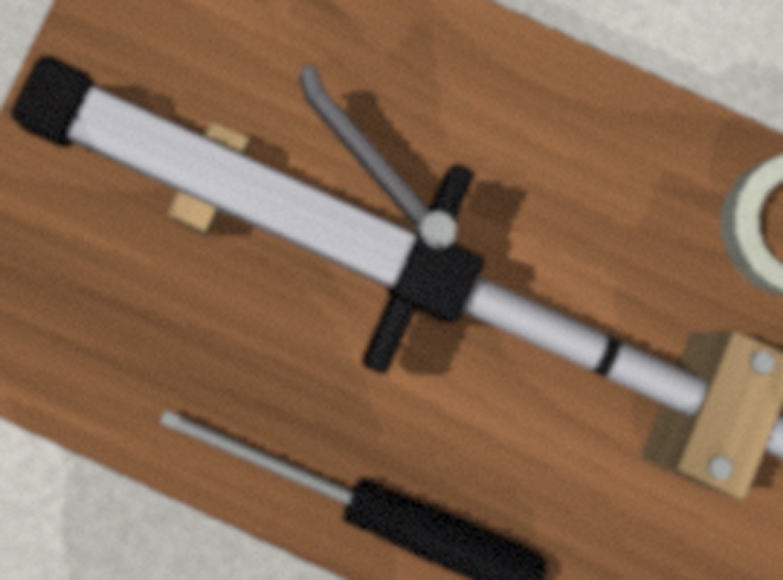

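View pics/sidec.png

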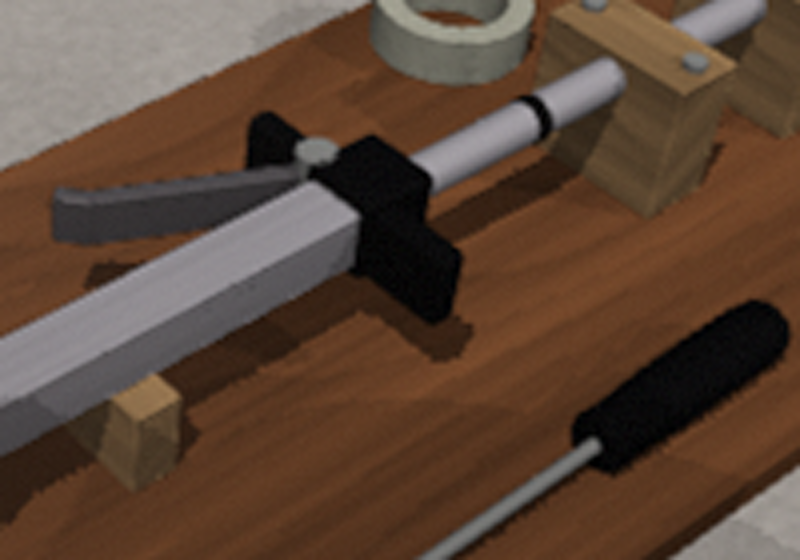

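The crops give the collar mouth's top edge at top pixel (382,291.4) and side pixel (400.6,210.3). The tape's near edge is at top pixel (428,312.4), with the driver and roll clear of the fingers. Next I compute the poses.

```bash
cat >> h.py <<'E'
th=np.radians(66.8); U=np.array([np.cos(th),np.sin(th)]); V=np.array([np.sin(th),-np.cos(th)])  # leg y, leg x
E
python3 - <<'E'
from h import *
T=read_camera("top");S=read_camera("side")
O=ray(T,(382,291.4),.088)[0][:2]
def L(c,k,px,z):
    w=ray(c,px,z)[0]; d=w[:2]-O; print(k,w.round(4),"legx %.1f legy %.1f"%(d@V*1e3,d@U*1e3))
t=lambda u,v:(220+u/2.9,190+v/2.9); s=lambda u,v:(300+u/4,170+v/4)
L(T,"mouth",(382,291.4),.088);L(T,"tape near",t(603,355),.078);L(T,"saddle a",t(735,333),.084);L(T,"saddle b",t(680,468),.084)
L(T,"wing+",t(460,167),.086);L(T,"wing-",t(376,370),.086);L(T,"pin",t(438,228),.091);L(T,"tip",t(310,72),.081)
L(T,"foot",t(52,100),.085);L(T,"collar/sleeve a",t(413,232),.088);L(T,"collar/sleeve b",t(388,287),.088)
L(T,"tubeend",(556,370),.07)
L(S,"mouthS a",s(375,137),.088);L(S,"mouthS b",s(430,185),.088);L(S,"tapeS top",s(530,100),.079);L(S,"saddle S",s(552,8),.084);L(S,"saddle Sb",s(687,98),.084)
L(T,"drv1",(278,334),.025);L(T,"drv2",(407,388),.04);L(T,"jar",(307,161),.073);L(T,"roll",(496,267),.043)
E
```

```text
mouth [ 0.5329 -0.0443  0.088 ] legx 0.0 legy 0.0
tape near [ 0.5067 -0.1081  0.078 ] legx 1.0 legy -69.0
saddle a [ 0.5182 -0.1681  0.084 ] legx 35.3 legy -119.7
saddle b [ 0.4566 -0.1416  0.084 ] legx -31.8 legy -119.5
wing+ [ 0.5917 -0.0396  0.086 ] legx 52.2 legy 27.4
wing- [ 0.4975 -0.0019  0.086 ] legx -49.2 legy 25.0
pin [ 0.5626 -0.029   0.091 ] legx 21.2 legy 25.8
tip [0.6355 0.0311 0.081 ] legx 64.6 legy 109.7
foot [0.6179 0.1509 0.085 ] legx 1.2 legy 212.8
collar/sleeve a [ 0.5607 -0.0178  0.088 ] legx 15.1 legy 35.3
collar/sleeve b [ 0.5352 -0.0066  0.088 ] legx -12.7 legy 35.5
tubeend [ 0.4337 -0.284   0.07  ] legx 3.3 legy -259.4
mouthS a [ 0.5474 -0.0497  0.088 ] legx 15.5 legy 0.7
mouthS b [ 0.5194 -0.0338  0.088 ] legx -16.6 legy 4.3
tapeS top [ 0.5077 -0.1139  0.079 ] legx 4.3 legy -73.9
saddle S [ 0.5194 -0.1722  0.084 ] legx 38.0 legy -122.9
saddle Sb [ 0.4541 -0.1397  0.084 ] legx -34.8 legy -118.7
drv1 [0.4707 0.095  0.025 ] legx -112.0 legy 103.5
drv2 [ 0.4017 -0.0875  0.04  ] legx -103.5 legy -91.4
jar [0.713  0.0605 0.073 ] legx 124.3 legy 167.3
roll [ 0.5735 -0.2162  0.043 ] legx 105.1 legy -142.0
```

Run:
```python
from h import *
O=np.array([.5329,-.0443]);
for n in("top","side"):
    c=read_camera(n); g=cv2.cvtColor(c["color"],cv2.COLOR_RGB2GRAY)
    s=np.arange(-.125,.012,.001)
    for z,a,b in((.079,-85,-55),(.088,-8,8)) if n=="top" else ((.079,-85,-55),(.088,-8,8)):
        acc=[]
        for dx in (-3,-1,1,3,5):
            P=np.c_[O+(dx/1e3)*V+s[:,None]*U,np.full(len(s),z-(((dx-1)/1e3)**2/.018 if z<.08 else 0))]
            p=proj(c,P).astype(np.float32); acc.append(cv2.remap(g,p[:,:1],p[:,1:],cv2.INTER_LINEAR).ravel())
        m=np.mean(acc,0); k=(s*1e3>=a)&(s*1e3<=b); print(n,z,list(zip((s[k]*1e3).round().astype(int).tolist(),m[k].astype(int).tolist())))
```

```text
top 0.079 [(-85, 184), (-84, 185), (-83, 184), (-82, 184), (-81, 183), (-80, 184), (-79, 185), (-78, 185), (-77, 181), (-76, 169), (-75, 142), (-74, 103), (-73, 64), (-72, 38), (-71, 29), (-70, 37), (-69, 61), (-68, 101), (-67, 141), (-66, 169), (-65, 181), (-64, 183), (-63, 184), (-62, 184), (-61, 185), (-60, 185), (-59, 185), (-58, 185), (-57, 185), (-56, 185)]
top 0.088 [(-8, 183), (-7, 183), (-6, 183), (-5, 184), (-4, 179), (-3, 167), (-2, 146), (-1, 120), (0, 91), (1, 61), (2, 39), (3, 27), (4, 25), (5, 28), (6, 26), (7, 26)]
side 0.079 [(-85, 154), (-84, 155), (-83, 155), (-82, 153), (-81, 151), (-80, 143), (-79, 129), (-78, 107), (-77, 76), (-76, 42), (-75, 24), (-74, 14), (-73, 20), (-72, 35), (-71, 63), (-70, 96), (-69, 127), (-68, 145), (-67, 155), (-66, 155), (-65, 155), (-64, 154), (-63, 154), (-62, 153), (-61, 153), (-60, 154), (-59, 154), (-58, 154), (-57, 154), (-56, 154)]
side 0.088 [(-8, 100), (-7, 101), (-6, 101), (-5, 101), (-4, 101), (-3, 97), (-2, 86), (-1, 62), (0, 35), (1, 17), (2, 8), (3, 8), (4, 9), (5, 10), (6, 10), (7, 10)]
```

```bash
python3 -m handwheel '[{"hand":0,"rz":0.25,"x":0.3,"y":-0.3,"z":0},{"hand":0,"rz":0.5,"x":0.4,"y":-0.6,"z":0},{"hand":0,"rz":0.75,"x":0.2,"y":-1,"z":0},{"hand":0,"rz":1,"x":0,"y":-1,"z":0},{"hand":0,"rz":1,"x":0,"y":-1,"z":0},{"hand":0,"rz":1,"x":0,"y":-1,"z":0},{"hand":0,"rz":1,"x":0,"y":-1,"z":0}]'
```

```text
invalid input at $[0]: expected keys hand, x, y, z, rx, ry, rz
```

```bash
python3 -m handwheel '[{"hand":0,"x":-0.15,"y":-0.13,"z":0,"rx":0,"ry":0,"rz":0.135},{"hand":0,"x":-0.3,"y":-0.26,"z":0,"rx":0,"ry":0,"rz":0.27},{"hand":0,"x":-0.45,"y":-0.39,"z":0,"rx":0,"ry":0,"rz":0.4},{"hand":0,"x":-0.6,"y":-0.52,"z":0,"rx":0,"ry":0,"rz":0.54},{"hand":0,"x":-0.75,"y":-0.65,"z":0,"rx":0,"ry":0,"rz":0.67},{"hand":0,"x":-0.89,"y":-0.78,"z":0,"rx":0,"ry":0,"rz":0.8},{"hand":0,"x":-0.89,"y":-0.78,"z":0,"rx":0,"ry":0,"rz":0.8},{"hand":0,"x":-0.89,"y":-0.78,"z":0,"rx":0,"ry":0,"rz":0.8}]' 10
```

```text
t: 1.2
position: [0.3712, 0.2915, 0.239]
orientation: [-180.0, 0.3, 114.7]
wrist_force: [-0.0, -0.7, 0.0]
grip_width: 0.999
grasp_force: 0.0
```

```bash
python3 -m handwheel '[{"hand":0,"x":-0.16,"y":0.02,"z":0,"rx":0,"ry":0,"rz":0.13},{"hand":0,"x":-0.32,"y":0.05,"z":0,"rx":0,"ry":0,"rz":0.27},{"hand":0,"x":-0.48,"y":0.07,"z":0,"rx":0,"ry":0,"rz":0.4},{"hand":0,"x":-0.64,"y":0.1,"z":0,"rx":0,"ry":0,"rz":0.53},{"hand":0,"x":-0.8,"y":0.12,"z":0,"rx":0,"ry":0,"rz":0.67},{"hand":0,"x":-0.95,"y":0.15,"z":0,"rx":0,"ry":0,"rz":0.8},{"hand":0,"x":-0.95,"y":0.15,"z":0,"rx":0,"ry":0,"rz":0.8},{"hand":0,"x":-0.95,"y":0.15,"z":0,"rx":0,"ry":0,"rz":0.8}]' 10
cat >> h.py <<'E'
O=np.array([.5329,-.0443])
def st():
    o=get_obs(); d=o["position"][:2]-O; f=o["wrist_force"]
    print("t %.2f legx %.1f legy %.1f z %.1f rpy %s Fx %.1f Fy %.1f Fz %.1f grip %.3f %.1f"%(o["t"],d@V*1e3,d@U*1e3,o["position"][2]*1e3,o["orientation"].round(2),f[:2]@V,f[:2]@U,f[2],o["grip_width"],o["grasp_force"]))
E
python3 -c "
from h import *;st()"
```

```text
t: 2.0
position: [0.5307, 0.0602, 0.2385]
orientation: [-180.0, -0.0, 67.4]
wrist_force: [-0.5, 0.6, -0.0]
grip_width: 1.003
grasp_force: 0.0
t 2.00 legx -43.2 legy 95.2 z 238.5 rpy [-1.7998e+02 -2.0000e-02  6.7370e+01] Fx -0.6 Fy 0.3 Fz -0.0 grip 1.003 0.0
```

```bash
python3 -m handwheel '[{"hand":0,"x":-0.1,"y":0.1,"z":0,"rx":0,"ry":0,"rz":0.01},{"hand":0,"x":-0.157,"y":0.163,"z":0,"rx":0,"ry":0,"rz":0.01},{"hand":0,"x":-0.157,"y":0.163,"z":0.15,"rx":0,"ry":0,"rz":0.01},{"hand":0,"x":-0.157,"y":0.163,"z":0.25,"rx":0,"ry":0,"rz":0.01},{"hand":0,"x":-0.157,"y":0.163,"z":0.35,"rx":0,"ry":0,"rz":0.01},{"hand":0,"x":-0.157,"y":0.163,"z":0.35,"rx":0,"ry":0,"rz":0.01},{"hand":0,"x":-0.157,"y":0.163,"z":0.35,"rx":0,"ry":0,"rz":0.01}]' 10 >/dev/null
python3 -c "
from h import *;st();c=read_camera('side');cv2.imwrite('pics/s1.png',cv2.resize(c['color'][100:400,200:600],None,fx=2,fy=2)[:,:,::-1])"
```

```text
t 2.70 legx 4.9 legy 50.2 z 134.0 rpy [-1.7993e+02 -4.0000e-02  6.6960e+01] Fx 0.1 Fy 0.0 Fz 0.4 grip 1.001 0.0
```

View pics/s1.png

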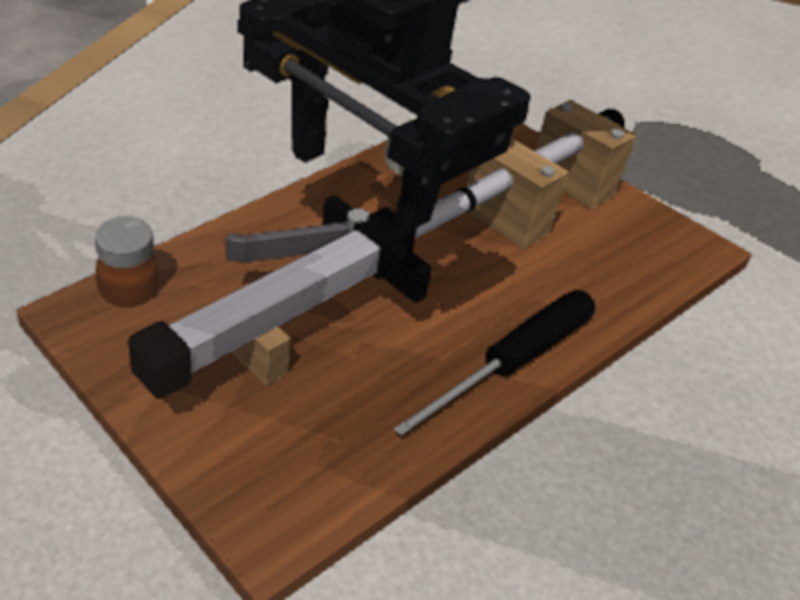

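The fingers hang over the sleeve at (315,110) and (415,210), clear of the lever and behind the wings. I lower them.

```bash
python3 -m handwheel '[{"hand":0,"x":-0.006,"y":0.004,"z":0.1,"rx":0,"ry":0,"rz":0},{"hand":0,"x":-0.006,"y":0.004,"z":0.2,"rx":0,"ry":0,"rz":0},{"hand":0,"x":-0.006,"y":0.004,"z":0.277,"rx":0,"ry":0,"rz":0},{"hand":0,"x":-0.006,"y":0.004,"z":0.277,"rx":0,"ry":0,"rz":0},{"hand":0,"x":-0.006,"y":0.004,"z":0.277,"rx":0,"ry":0,"rz":0}]' 10 >/dev/null; python3 -c "
from h import *;st()"
python3 -m handwheel '[{"hand":0,"x":-0.015,"y":0,"z":0,"rx":0,"ry":0,"rz":0},{"hand":0,"x":-0.03,"y":0,"z":0,"rx":0,"ry":0,"rz":0},{"hand":0,"x":-0.045,"y":0,"z":0,"rx":0,"ry":0,"rz":0},{"hand":0,"x":-0.06,"y":0,"z":0,"rx":0,"ry":0,"rz":0},{"hand":0,"x":-0.06,"y":0,"z":0,"rx":0,"ry":0,"rz":0},{"hand":0,"x":-0.06,"y":0,"z":0,"rx":0,"ry":0,"rz":0}]' 10 >/dev/null; python3 -c "
from h import *;st()"
```

```text
t 3.25 legx 8.0 legy 47.5 z 52.1 rpy [ 1.7989e+02 -6.0000e-02  6.6830e+01] Fx -1.0 Fy 0.3 Fz -0.5 grip 0.999 0.0
t 3.85 legx 8.4 legy 31.5 z 52.5 rpy [179.8   -0.27  66.82] Fx -0.0 Fy 5.7 Fz 3.7 grip 0.998 2.8
```

```bash
python3 -m handwheel '[{"hand":0,"x":-0.03,"y":-0.002,"z":0,"rx":0,"ry":0,"rz":0},{"hand":0,"x":-0.06,"y":-0.005,"z":0,"rx":0,"ry":0,"rz":0},{"hand":0,"x":-0.09,"y":-0.007,"z":0,"rx":0,"ry":0,"rz":0},{"hand":0,"x":-0.12,"y":-0.007,"z":0,"rx":0,"ry":0,"rz":0},{"hand":0,"x":-0.14,"y":-0.007,"z":0,"rx":0,"ry":0,"rz":0},{"hand":0,"x":-0.155,"y":-0.007,"z":0,"rx":0,"ry":0,"rz":0},{"hand":0,"x":-0.165,"y":-0.007,"z":0,"rx":0,"ry":0,"rz":0},{"hand":0,"x":-0.165,"y":-0.007,"z":0,"rx":0,"ry":0,"rz":0},{"hand":0,"x":-0.165,"y":-0.007,"z":0,"rx":0,"ry":0,"rz":0}]' 10 >/dev/null; python3 -c "
from h import *;st()
T=read_camera('top');S=read_camera('side')
a=cv2.resize(S['color'][150:260,360:520],None,fx=5,fy=5,interpolation=cv2.INTER_CUBIC)
cv2.imwrite('pics/s2.png',a[:,:,::-1]);cv2.imwrite('pics/t2.png',cv2.resize(T['color'][210:360,300:500],None,fx=4,fy=4,interpolation=cv2.INTER_CUBIC)[:,:,::-1])"
```

```text
t 4.75 legx 8.4 legy -16.6 z 52.7 rpy [179.56  -0.37  66.85] Fx 2.2 Fy 9.2 Fz 4.4 grip 0.999 4.1
```

View pics/s2.png

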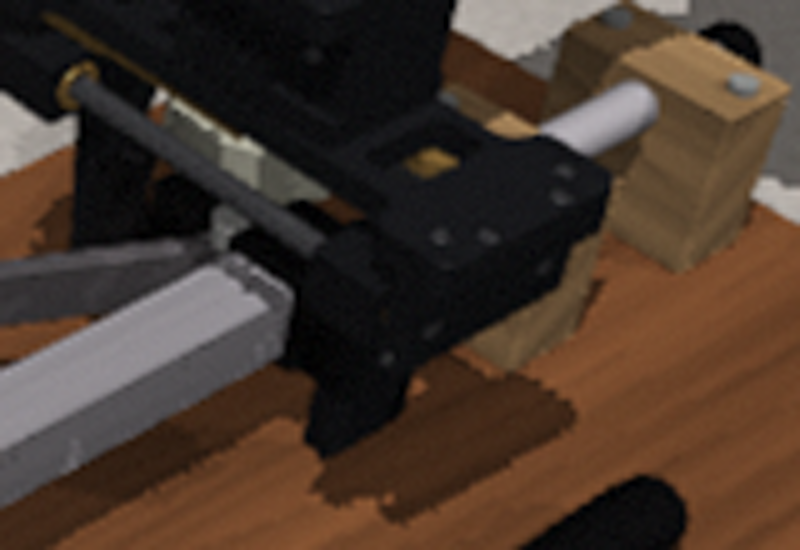

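View pics/t2.png

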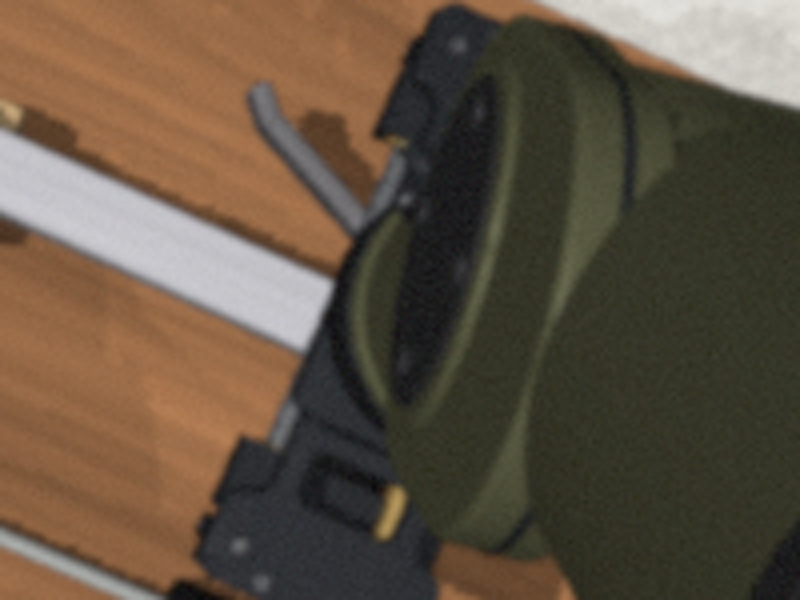

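The palm hides the mouth and tape in both views, but the lever is still open: in t2, tip at (258,95). The foot edge stays visible, so I use it to measure how far the leg has moved.

```bash
cat >> h.py <<'E'
def edge(c,im,lo,hi,z=.083):
    g=cv2.cvtColor(im,cv2.COLOR_RGB2GRAY); s=np.arange(lo,hi,.0005); acc=[]
    for dx in (-4,-2,1,4,6):
        P=np.c_[O+(dx/1e3)*V+s[:,None]*U,np.full(len(s),z)]
        p=proj(c,P).astype(np.float32); acc.append(cv2.remap(g,p[:,:1],p[:,1:],cv2.INTER_LINEAR).ravel())
    m=np.mean(acc,0); t=(m.max()+m.min())/2; i=np.nonzero((m[:-1]>t)&(m[1:]<=t))[0]; return (s[i]*1e3).round(1)
def disp():
    for n in("top","side"):
        c=read_camera(n); a=edge(c,cv2.imread(f"pics/{n}0.png")[:,:,::-1].copy(),.185,.218); b=edge(c,c["color"],.11,.218)
        print(n,"foot edge start",a,"now",b)
E
python3 -c "
from h import *;st();disp();st()"
```

```text
t 4.85 legx 8.4 legy -16.7 z 52.7 rpy [179.56  -0.37  66.85] Fx 2.8 Fy 8.1 Fz 3.1 grip 1.000 4.1
top foot edge start [200.] now [141.5]
side foot edge start [197.5] now [138.5 185.5]
t 4.95 legx 8.4 legy -16.6 z 52.7 rpy [179.56  -0.37  66.85] Fx 1.7 Fy 8.4 Fz 3.3 grip 0.999 4.1
```

```bash
python3 -m handwheel '[{"hand":0,"x":-0.01,"y":-0.005,"z":0,"rx":0,"ry":0,"rz":0},{"hand":0,"x":-0.02,"y":-0.01,"z":0,"rx":0,"ry":0,"rz":0},{"hand":0,"x":-0.028,"y":-0.012,"z":0,"rx":0,"ry":0,"rz":0},{"hand":0,"x":-0.028,"y":-0.012,"z":0,"rx":0,"ry":0,"rz":0},{"hand":0,"x":-0.028,"y":-0.012,"z":0,"rx":0,"ry":0,"rz":0},{"hand":0,"x":-0.028,"y":-0.012,"z":0,"rx":0,"ry":0,"rz":0},{"hand":0,"x":-0.028,"y":-0.012,"z":0,"rx":0,"ry":0,"rz":0}]' 10 >/dev/null; python3 -c "
from h import *;st();disp();st()"
```

```text
t 5.65 legx 7.0 legy -24.3 z 52.9 rpy [179.3   -0.43  66.86] Fx 5.4 Fy 9.1 Fz 0.7 grip 1.000 4.7
top foot edge start [200.] now [134.]
side foot edge start [197.5] now [130.5 170.  187.5 189.  194.  195.  196.  200. ]
t 5.75 legx 7.0 legy -24.3 z 52.9 rpy [179.3   -0.43  66.86] Fx 4.2 Fy 8.7 Fz 0.9 grip 0.996 4.7
```

```bash
python3 -m handwheel '[{"hand":0,"x":-0.003,"y":-0.003,"z":0,"rx":0,"ry":0,"rz":0},{"hand":0,"x":-0.003,"y":-0.003,"z":0,"rx":0,"ry":0,"rz":0},{"hand":0,"x":-0.003,"y":-0.003,"z":0,"rx":0,"ry":0,"rz":0},{"hand":0,"x":-0.003,"y":-0.003,"z":0,"rx":0,"ry":0,"rz":0},{"hand":0,"x":-0.003,"y":-0.003,"z":0,"rx":0,"ry":0,"rz":0},{"hand":0,"x":-0.003,"y":-0.003,"z":0,"rx":0,"ry":0,"rz":0}]' 10 >/dev/null; python3 -c "
from h import *;st();disp();st()"
```

```text
t 6.35 legx 7.0 legy -24.7 z 53.0 rpy [179.2   -0.47  66.87] Fx 6.5 Fy 10.0 Fz -0.0 grip 0.998 5.0
top foot edge start [200.] now [133.5]
side foot edge start [197.5] now [130.5 172.  181. ]
t 6.45 legx 7.0 legy -24.7 z 53.0 rpy [179.2   -0.48  66.87] Fx 6.2 Fy 10.5 Fz 0.3 grip 1.005 5.0
```

```bash
python3 -m handwheel '[{"hand":1,"x":0,"y":0,"z":0,"rx":0,"ry":0,"rz":0},{"hand":1,"x":0,"y":0,"z":0,"rx":0,"ry":0,"rz":0},{"hand":1,"x":0,"y":0,"z":0,"rx":0,"ry":0,"rz":0},{"hand":1,"x":0,"y":0,"z":0,"rx":0,"ry":0,"rz":0},{"hand":1,"x":0,"y":0,"z":0,"rx":0,"ry":0,"rz":0},{"hand":1,"x":0,"y":0,"z":0,"rx":0,"ry":0,"rz":0},{"hand":1,"x":0,"y":0,"z":0,"rx":0,"ry":0,"rz":0},{"hand":1,"x":0,"y":0,"z":0,"rx":0,"ry":0,"rz":0},{"hand":1,"x":0,"y":0,"z":0,"rx":0,"ry":0,"rz":0},{"hand":1,"x":0,"y":0,"z":0,"rx":0,"ry":0,"rz":0}]' 40 >/dev/null; python3 -c "
from h import *;st();disp();st()
T=read_camera('top');cv2.imwrite('pics/t3.png',cv2.resize(T['color'][190:390,230:500],None,fx=2.9,fy=2.9,interpolation=cv2.INTER_CUBIC)[:,:,::-1])"
```

```text
t 7.45 legx 8.8 legy -24.7 z 52.6 rpy [179.03  -0.47  66.87] Fx 10.6 Fy 9.7 Fz -8.1 grip 0.402 43.7
top foot edge start [200.] now [133.]
side foot edge start [197.5] now [130.  172.5 195.5 197.  198.  201.5]
t 7.55 legx 8.8 legy -24.7 z 52.6 rpy [179.03  -0.48  66.87] Fx 10.2 Fy 9.6 Fz -7.4 grip 0.403 43.7
```

View pics/t3.png

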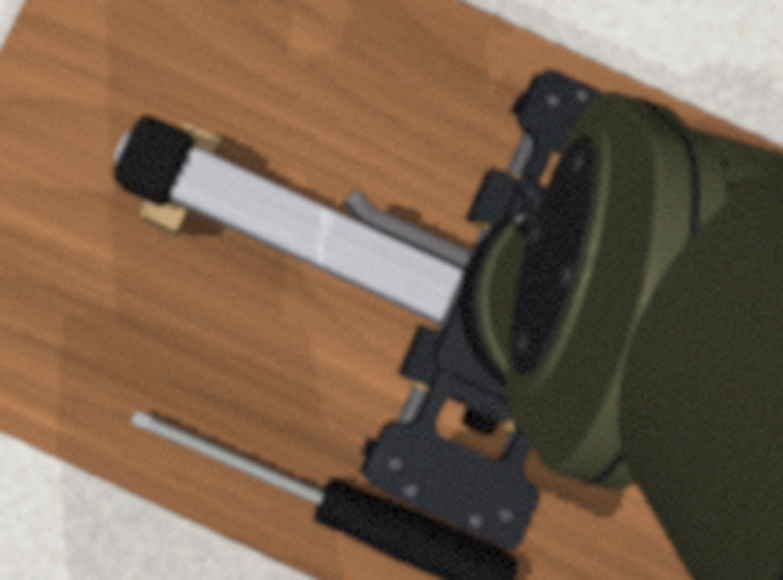

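The lever lies parallel to the sleeve. The opening is 35 mm, matching the 36 mm shut span, at a 44 N grip. The leg has moved 67 mm, as measured to the mark, and the loose things look untouched, so I hand it in.

```bash
python3 -c "
from station import *;print(close_job())"
```

```text
the job is handed in; nothing more can be done
None
```

I handed the job in with the leg held about 67 mm along, which my measurements put at the tape's near edge, and the lever squeezed shut with about 44 N; the palm hid the mouth and tape at the end, so that fit is inferred from the foot's movement, and no verdict came back.

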